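Fit-test a sleeve and set the result selector

TASK

Fit-test the aluminium sleeve that stands on the round rubber pad: lower it, without dropping it, over the stepped gauge pin as far as it will go, and let go of it. Then turn the selector knob on the sloping box to click in at the result: three dots if the sleeve went all the way down to the gauge's base, four dots if it stopped on the pin's step. Leave the sleeve on the gauge, and leave the other sleeve in its square tray and the things around undisturbed.

Things in the scene. Friction and masses are not known exactly. Their poses are not given: they have to be found in the camera images.
- sleeve_wide: Plain aluminium tube, outside diameter 56 mm, 80 mm long, straight bore of 38 mm, 0.2 to 0.42 kg, standing upright open at both ends. Origin: centre of its lower end; z up along the tube. It stands either on the round pad or in the square tray. Its bore passes the whole gauge pin, so it goes down to the base.
- sleeve_narrow: Plain aluminium tube with the same outside (56 mm diameter, 80 mm long), but a bore of 30 mm. Origin: centre of its lower end; z up. It stands on the other one of the two places. Its bore passes only the thin upper part of the gauge pin, so it stops on the step.
- pad: Round grey rubber pad with a thin groove near its edge, 110 mm diameter, 6 mm thick, fixed. The sleeve to be tested stands within 8 mm of its centre. Origin: centre of its underside, on the table.
- tray: Square plywood tray, 120 x 120 mm, rim 20 mm high, floor 6 mm thick, fixed. The sleeve standing in it is not to be touched. Origin: centre of its underside, on the table.
- gauge_seat (a point): Gauge: fixed upright steel pin on a round base (100 mm diameter, 10 mm thick). This point: centre of the base's upper face, 10 mm above the table, at the pin's foot; z up. Lower part of the pin: 34 mm diameter, 35 mm high, upper edge chamfered 3 mm; then the step; thin upper part: 26 mm diameter, 35 mm high, tapered tip 70 mm above this point.
- gauge_step (a point): Centre of the gauge pin's step (shoulder), 35 mm straight above gauge_seat, 45 mm above the table; z up. A narrow sleeve's lower end comes to rest here.
- console: Grey box, fixed, with a sloping face that carries the selector knob. 160 mm wide, 160 mm deep, 30 mm high at the front, 142 mm at the back. The face slopes at 35 degrees, looking up and to the box's front (-x of its frame, roughly towards the robot). Origin: centre of its underside, on the table; z up.
- knob_grip (a point): On the knob's axis at grip height, turning with it: x to the pointer (pointed end, white line), y across the bar (grip along y), z out of the sloping face along the axis, 35 degrees from vertical. Black knob: flat-sided bar 18 mm wide, 59 mm long, 38 mm high, on a round skirt of 72 mm diameter, 10 mm thick. Bar's top 12 mm outward of this point, skirt's top 24 mm inward, face 37 mm inward.
- selector (a joint): Knob angle, rad, growing clockwise as seen facing the sloping face. Four detents 28 degrees apart, marked with dots: one dot at 0, two at 0.489, three at 0.977, four at 1.466; end stops 0.12 beyond the outer ones. Midway between two and three dots the pointer points straight up the slope. Let go, it springs to the nearest detent; turning takes up to 0.12 N m. Starts at one or two dots.
- tin: Bystander: round steel tin, 90 mm diameter, 65 mm high, loose. Origin: centre of its underside.
- bin: Bystander: empty yellow plastic parts bin, 100 x 150 mm, 60 mm high, loose. Origin: centre of its underside.
- driver: Bystander: screwdriver, 200 mm long, lying on the table, loose. Origin: under its middle.
There are look-alikes about, which are no part of the job. Several things have the shape of the console; the one meant has the colours described above.

How it is judged:
By the outcome, as a careful person would: the job done as asked, in the order asked, and still so for the second after the job is handed in, with the robot touching nothing.
It also fails if it takes over 51 s, if anything falls off the work surface, if the arm or the gripper's body presses on something with over 40 N, if the wrist force passes 120 N, or if a joint passes its speed limit or range.

ROBOT

A 6-joint arm with a two-finger parallel gripper is mounted at the origin on the work surface. World frame = base frame: x ahead of the robot, y to its left, z up, the work surface at z = 0. Lengths are in m, angles in rad, forces in N, time in s.
With the tool pointing down it reaches from about 0.4 to 0.825 m from the base axis. Payload 7 kg.
Tool frame: the origin (TCP) lies on the centre line of the jaws, within the pads' length; the fingertips stand 22 mm ahead of it and the grasp point (between the pads) lies 3 mm ahead of it; z points along the fingers, y is the line along which they close (so a half turn about z gives the same grasp; the last joint's range is limited). The gripper opens to 88 mm and grips with 3 to 60 N. Pads are 19 mm wide; open, the fingers measure 130 mm over their backs; the gripper's body (78 mm by 193 mm) begins 47 mm behind the grasp point.
Start: joints at [0.288, 0.359, 0.012, 0, -1.224, -0.288], TCP at [0.675, -0, 0.249] pointing down, gripper open.
Joint ranges: [-3.07, 3.07], [-1.43, 2.12], [-1.02, 1.25], [-3.03, 1.67], [-3.05, -0], [-3.03, 3.03]. Speed limits (rad/s): [2.39, 2.39, 3.01, 3.14, 3.14, 3.14].

INTERFACE

Orientations are given as [roll, pitch, yaw] about the fixed x, y, z axes, in that order (R = Rz(yaw) Ry(pitch) Rx(roll)).
In Python, from station import arm gives the robot as it stands.
- The arm moves only by the tool arm_command, never from a script. Its argument "series" is one flat list of numbers, 7 for each row, row after row: the turn, a rotation vector about the tool's x, y, z each as a share of 90 degrees, from -1 to 1, then the shift along the tool's x, y, z each as a share of 0.1 m, from -1 to 1, then the opening, from 0 (shut) to 1 (fully open). A call has 1 to 8 rows; each row is the pose to reach, as a shift and turn from the pose commanded when the call began, along the tool's axes at that moment; what a row does not reach only later rows make up. A row lasts 1/8 s, in which the tool goes at most 62.5 mm and 10.7 degrees, less where a joint would pass 70% of its speed; a pose out of reach is approached as far as the arm can. A call with a number of a shift or a turn outside -1 to 1 is refused whole. A call with a gripper value outside its range is refused whole. The fingers move at their own pace and stop on an object; "force" is the grip in N (left out, the last holds). Time passes only in rows, so rows that repeat a pose let the fingers close. It gives the time, the measured TCP pose, the force, the opening and the grip force at its end, in the units of the state.
- arm.get_state(): the state, without advancing time (a new reading comes with each control period).
- arm.grab_frame(name): name is "scene" or "side" or "wrist"; returns the picture (480x640x3 uint8, blue, green, red); there is no depth.
- arm.camera_model(name): a dict with "fovy" (degrees; the focal length in pixels is half the picture's height over the tangent of half this angle, whatever the lens; pixels are square), "cx", "cy" (the principal point, pixels), "pose" (4x4, takes a point from camera to world coordinates). Camera axes: x right, y down, z forward; pixel columns grow to the right and rows downward; lengths in m; the calibration is good to about 2 mm. A picture is of the moment at which its call begins: read the wrist's pose just before it. camera_model takes no time and is no camera call; for the wrist camera it gives the pose at the moment of the call.
- arm.job_done(): hands the job in; it is judged then, once.
The state is a dict: "t": time; "q": joint angles; "qd": joint speeds; "joint_efforts": joint torques, N m; "eef_pos": TCP position; "ee_rot": TCP orientation; "force": force on the tool from outside, world axes, zero at the start; "moment": the same for the moment, N m; "width": finger opening in m; "gripper_force": force on a finger pad.
Only numpy, scipy, OpenCV 4.12 (cv2) and the standard library are available. Lean on these libraries where they do the work, as an engineer would, in place of code of your own. Each camera call takes 0.05 s, during which the arm holds its last target. There are 200 camera calls.

## Working session

There is one attempt and no reset: what is moved stays moved. The work goes in short steps, Python scripts to look and compute and a tool call to move; the robot and the scene stay as the last step left them, time stands still between calls to the robot, and variables do not carry over. Pictures are saved under pics/ and viewed, at most 10 in all, crops included, and the job is handed in when it is done.

Besides the shell and the picture viewer there is one more tool, called after ">>>" by a JSON object that holds its "fn" and its "kwargs". arm_command: Moves the arm, as the interface text tells. Its arguments: {"type":"object","properties":{"series":{"type":"array"},"force":{"type":"number"}},"required":["series"]}

```bash
mkdir -p pics
python3 - <<'E'
from station import arm
import cv2,numpy as np
for n in("scene","side"):
    cv2.imwrite(f"pics/{n}0.png",arm.grab_frame(n)); m=arm.camera_model(n);print(n,m["fovy"],m["cx"],m["cy"],np.round(m["pose"],3).tolist(), {k for k in m})
cv2.imwrite("pics/wrist0.png",arm.grab_frame("wrist"));m=arm.camera_model("wrist");print(m["fovy"],np.round(m["pose"],3).tolist())
print(arm.get_state())
E
```

```text
scene 49.05667584614554 319.6896664679219 234.38980656770465 [[-0.746, 0.345, -0.57, 1.183], [0.666, 0.417, -0.619, 0.688], [0.024, -0.841, -0.54, 0.674], [0.0, 0.0, 0.0, 1.0]] {'pose', 'cy', 'cx', 'fovy'}
side 49.23353443185424 316.9255822996328 240.34856678580016 [[-0.991, -0.077, 0.108, 0.439], [-0.132, 0.48, -0.867, 1.045], [0.014, -0.874, -0.485, 0.676], [0.0, 0.0, 0.0, 1.0]] {'pose', 'cy', 'cx', 'fovy'}
58.148645196564416 [[-1.0, -0.0, -0.002, 0.676], [-0.001, 0.964, 0.265, -0.071], [0.002, 0.265, -0.964, 0.384], [0.0, 0.0, 0.0, 1.0]]
{'t': 0.15, 'q': array([ 2.88119941e-01,  3.59220560e-01,  1.12734823e-02, -2.56046838e-04,
       -1.22406995e+00, -2.88124321e-01]), 'qd': array([ 0.00060412, -0.00196081,  0.00193726,  0.00054393, -0.00019698,
       -0.00128681]), 'joint_efforts': array([ 1.39394037e-04, -5.83274567e+01,  2.93289685e+01,  7.00122759e+00,
        8.75052094e-03, -9.76538854e-05]), 'eef_pos': array([ 6.74668595e-01, -7.36636303e-06,  2.47840597e-01]), 'ee_rot': array([ 3.14035386e+00, -1.16089834e-04, -1.57088779e+00]), 'force': array([-0.02853611,  0.39292216,  0.57329877]), 'moment': array([0.00378618, 0.03654216, 0.04626825]), 'gripper_force': 0.0, 'width': 0.08783251494054067}
```

View pics/scene0.png

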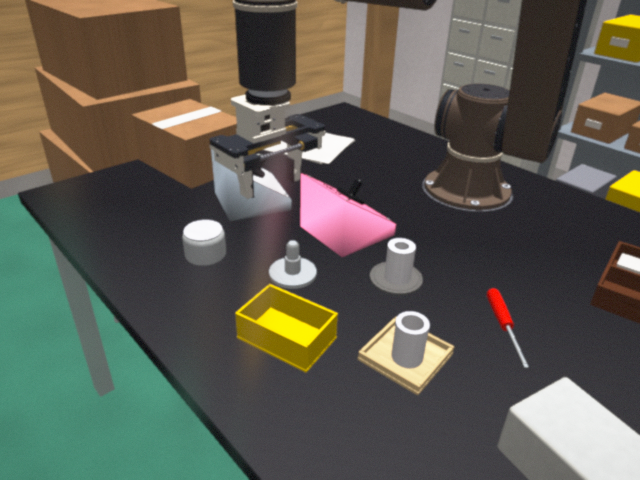

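View pics/side0.png

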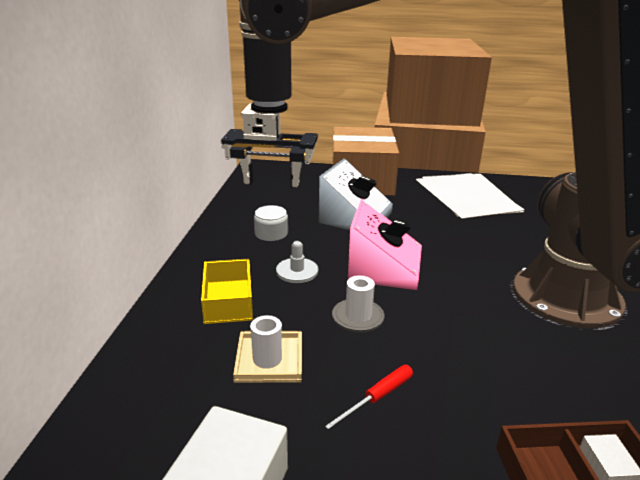

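Scene: the tested sleeve stands on the round pad at (397,262), and the other is in the tray at (410,340). The gauge is at (292,262). The bodies shaped like the console are the pink one at scene (345,215) / side (385,245) and the grey one at scene (250,190) / side (355,195). Grey fits the description, so I'll confirm it in a crop.

Run:
```python
import cv2,numpy as np
a=cv2.imread("pics/side0.png")
c=cv2.imread("pics/scene0.png")
R=lambda i,x,y,w,h,s:cv2.resize(i[y:y+h,x:x+w],None,fx=s,fy=s,interpolation=cv2.INTER_CUBIC)
o=np.zeros((600,800,3),np.uint8)
def put(p,x,y):o[y:y+p.shape[0],x:x+p.shape[1]]=p
put(R(a,310,150,100,75,4),0,0)     # console side
put(R(a,260,230,130,100,3),410,0)  # gauge+sleeve side x4->3
put(R(c,260,225,170,70,4),0,310)   # scene
cv2.imwrite("pics/c1.png",o)
```

```text
(no output)
```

View pics/c1.png

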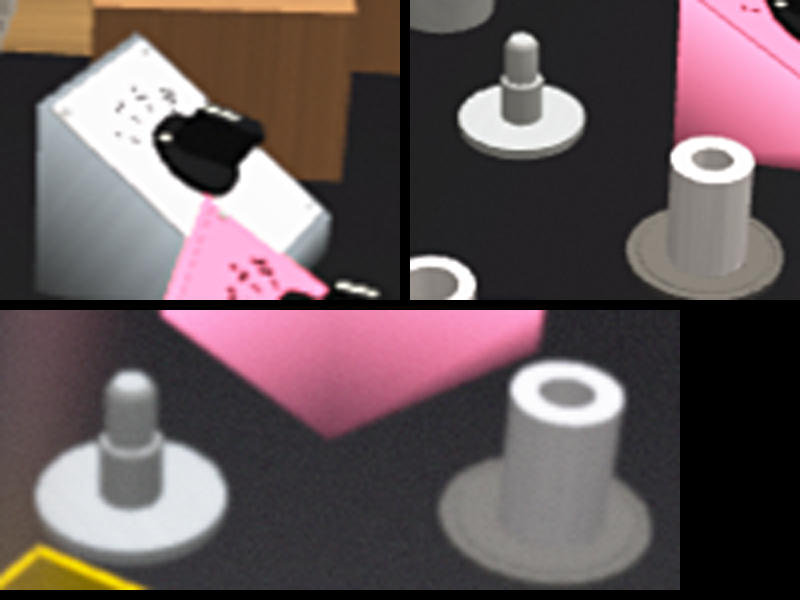

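View pics/wrist0.png

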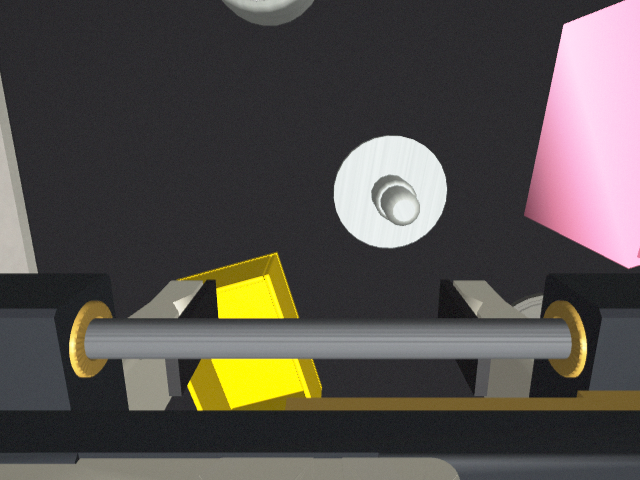

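The crop confirms the grey console. Its face is light grey with the black knob at side (360,187); the pink one is the look-alike. The pad sleeve's bore ratio is about 0.5 (57/113 px), so it looks like the narrow one. In the wrist view the gauge base is centred at (390,191).

```bash
cat > h.py <<'E'
import numpy as np,cv2
from station import arm
from scipy.spatial.transform import Rotation as Ro
def ray(m,u,v):
    f=240/np.tan(np.radians(m["fovy"])/2);P=np.array(m["pose"])
    d=P[:3,:3]@np.array([(u-m["cx"])/f,(v-m["cy"])/f,1]);return P[:3,3],d/np.linalg.norm(d)
def tri(obs):
    A=np.zeros((3,3));b=np.zeros(3)
    for m,u,v in obs:
        o,d=ray(m,u,v);M=np.eye(3)-np.outer(d,d);A+=M;b+=M@o
    p=np.linalg.solve(A,b)
    return p,[np.linalg.norm((np.eye(3)-np.outer(d,d))@(p-o))*1000 for o,d in (ray(*x) for x in obs)]
def onz(m,u,v,z):
    o,d=ray(m,u,v);return o+d*(z-o[2])/d[2]
def proj(m,p):
    P=np.array(m["pose"]);f=240/np.tan(np.radians(m["fovy"])/2);q=P[:3,:3].T@(np.array(p)-P[:3,3]);return q[:2]/q[2]*f+[m["cx"],m["cy"]]
def go(pos,R=None):
    "units of the moves from the measured pose to pos,R"
    s=arm.get_state();R0=Ro.from_euler('xyz',s["ee_rot"]);R=R0 if R is None else R
    r=(R0.inv()*R).as_rotvec()/(np.pi/2);t=R0.inv().apply(np.array(pos)-s["eef_pos"])/.1
    print("turn",np.round(r,3),"shift",np.round(t,3),"rot deg",np.round(np.linalg.norm(r)*90,1))
def down(a):
    "tool down, closing line y at world angle a (deg)"
    a=np.radians(a);y=[np.cos(a),np.sin(a),0];z=[0,0,-1];return Ro.from_matrix(np.c_[np.cross(y,z),y,z])
def st():
    s=arm.get_state();print({k:np.round(s[k],4).tolist() for k in("t","q","eef_pos","ee_rot","force","width","gripper_force")})
E
python3 - <<'E'
from h import *
S,D,W=[arm.camera_model(n) for n in("scene","side","wrist")]
for n,o in {"sleevetop":[(S,401.4,245.4),(D,360.0,282.8)],"gauge base":[(S,292.5,271.1),(D,297,268.7),(W,390.5,191.5)],
 "padcentre":[(S,396.2,277.5),(D,357.6,314)],"knobtop~":[(S,0,0),(D,364,181)][1:]*2}.items():
    try:p,e=tri(o);print(n,np.round(p,4),np.round(e,1))
    except Exception as x:print(n,x)
print(onz(D,363,181,.13))
a=[(S,343,256,0),(S,394,231,0),(S,300,218,0),(D,419,289,0),(D,349,277,0)]
for m,u,v,z in a: print("pink base",np.round(onz(m,u,v,z),3))
for u,v in((320,228),(291,207),(214,180)):print(np.round(onz(D,u,v,0),3))
print("sleeve in wrist",proj(W,[.45,.1,.086]))
E
```

```text
sleevetop [0.461  0.1482 0.0833] [0.2 0.2]
gauge base [ 0.6184 -0.0073  0.0051] [0.3 0.9 0.8]
padcentre [0.462  0.146  0.0019] [0.4 0.4]
knobtop~ [0.4334 1.2242 0.75  ] [0. 0.]
[ 0.48133865 -0.27839792  0.13      ]
pink base [0.492 0.016 0.   ]
pink base [0.325 0.019 0.   ]
pink base [ 0.46  -0.172  0.   ]
pink base [0.329 0.027 0.   ]
pink base [0.491 0.002 0.   ]
[ 0.591 -0.234  0.   ]
[ 0.694 -0.355  0.   ]
[ 0.983 -0.519  0.   ]
sleeve in wrist [619.03609176 346.58284435]
```

>>> {"fn": "arm_command", "kwargs": {"series": [0, 0, 0, -0.32, 0.33, 0, 1, 0, 0, 0, -0.64, 0.66, 0, 1, 0, 0, 0, -0.95, 1, 0, 1]}}

```text
t: 0.52
eef_pos: [0.5738, 0.0957, 0.2481]
ee_rot: [3.141, -0.0, -1.571]
force: [0.0, 0.7, 1.5]
width: 0.0877
gripper_force: 0.0
```

>>> {"fn": "arm_command", "kwargs": {"series": [0, 0, 0, -0.32, 0.33, 0, 1, 0, 0, 0, -0.64, 0.66, 0, 1, 0, 0, 0, -0.95, 1, 0, 1, 0, 0, 0, -0.95, 1, 0, 1, 0, 0, 0, -0.95, 1, 0, 1]}}

```text
t: 1.15
eef_pos: [0.475, 0.1901, 0.2487]
ee_rot: [-3.141, 0.0, -1.57]
force: [-0.5, -0.8, -0.8]
width: 0.0879
gripper_force: 0.0
```

Run:
```python
from h import *
st();W=arm.camera_model("wrist");np.save("w1.npy",W,allow_pickle=True)
cv2.imwrite("pics/w1.png",arm.grab_frame("wrist"));
print([proj(W,p).round(1).tolist() for p in([.461,.148,.086],[.462,.146,.006])])
```

```text
{'t': 1.15, 'q': [0.7651, 0.088, -0.3423, 0.0001, -1.1403, -0.7642], 'eef_pos': [0.475, 0.1901, 0.2487], 'ee_rot': [-3.1414, 0.0001, -1.5698], 'force': [-0.4621, -0.782, -0.7754], 'width': 0.0879, 'gripper_force': 0.0}
[[349.1, 160.4], [343.5, 148.9]]
```

View pics/w1.png

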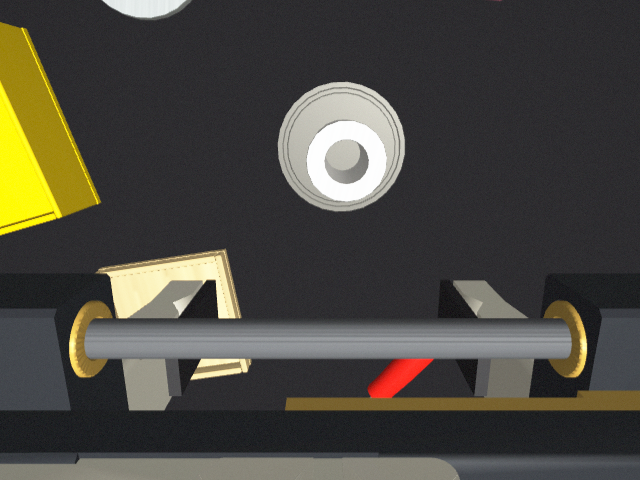

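The wrist view shows the tested sleeve's top ring at about (346,161) with a bore ratio of about 0.54, so it is narrow. The pad is at (342,147), and the approach along y is free.

Run:
```python
from h import *
W=np.load("w1.npy",allow_pickle=True).item();S,D=arm.camera_model("scene"),arm.camera_model("side")
def big(img,x0,y0,x1,y1,t):
    g=cv2.cvtColor(img,cv2.COLOR_BGR2GRAY)[y0:y1,x0:x1]
    c,_=cv2.findContours((g>t).astype(np.uint8),0,1);c=max(c,key=cv2.contourArea);e=cv2.fitEllipse(c);return (e[0][0]+x0,e[0][1]+y0),e[1]
e=big(cv2.imread("pics/w1.png"),290,100,400,210,235);print(e)
print("onz",onz(W,*e[0],.086), tri([(W,*e[0]),(S,401.4,245.4),(D,360,282.8)]))
g=big(cv2.imread("pics/wrist0.png"),320,120,460,260,140);print(g)
np.save("g.npy",g[0])
W0=dict(W);P=np.eye(4);P[:3,:3]=np.array(W["pose"])[:3,:3];
s=arm.get_state();d=np.array([.674668,0,.24784])-s["eef_pos"];Q=np.array(W["pose"]);Q[:3,3]+=d;W0["pose"]=Q
print("gauge",onz(W0,*g[0],.010))
x=onz(W,*e[0],.086);go([x[0],x[1],.066],down(180))
```

```text
((346.1320381164551, 160.5313835144043), (78.25674438476562, 79.63134765625))
onz [0.46300979 0.14811025 0.086     ] (array([0.46181566, 0.14850816, 0.0836967 ]), [np.float64(1.1065956800432075), np.float64(0.45301103330920667), np.float64(0.876168183404222)])
((389.8197326660156, 191.3372039794922), (109.68326568603516, 113.96073913574219))
gauge [ 0.62059063 -0.00762962  0.01      ]
turn [ 0. -0. -0.] shift [0.416 0.123 1.825] rot deg 0.0
```

Run:
```python
from h import *
W=arm.camera_model("wrist");s=arm.get_state();p=s["eef_pos"];R=Ro.from_euler('xyz',s["ee_rot"])
for x in(-.0095,.0095):
  for y in(-.044,.044):
    for z in(.022,): print(x,y,z,proj(W,p+R.apply([x,y,z])).round(1))
print(W["cx"],W["cy"],R.inv().apply(np.array(W["pose"])[:3,3]-p))
g=cv2.cvtColor(cv2.imread("pics/w1.png"),6).astype(int)
for v in(290,300,310):print(v,[ (u,g[v,u]) for u in list(range(210,220))+list(range(436,446))])
```

```text
-0.0095 -0.044 0.022 [220.1 324.1]
-0.0095 0.044 0.022 [438.4 324.2]
0.0095 -0.044 0.022 [217. 280.]
0.0095 0.044 0.022 [441.8 280.1]
327.5386657873595 234.68284458566663 [ 0.07141112 -0.00082967 -0.13624739]
290 [(210, np.int64(32)), (211, np.int64(31)), (212, np.int64(28)), (213, np.int64(28)), (214, np.int64(25)), (215, np.int64(33)), (216, np.int64(169)), (217, np.int64(245)), (218, np.int64(245)), (219, np.int64(245)), (436, np.int64(42)), (437, np.int64(45)), (438, np.int64(47)), (439, np.int64(35)), (440, np.int64(27)), (441, np.int64(26)), (442, np.int64(25)), (443, np.int64(27)), (444, np.int64(32)), (445, np.int64(20))]
300 [(210, np.int64(31)), (211, np.int64(28)), (212, np.int64(32)), (213, np.int64(30)), (214, np.int64(33)), (215, np.int64(32)), (216, np.int64(30)), (217, np.int64(228)), (218, np.int64(246)), (219, np.int64(246)), (436, np.int64(47)), (437, np.int64(43)), (438, np.int64(39)), (439, np.int64(23)), (440, np.int64(21)), (441, np.int64(22)), (442, np.int64(22)), (443, np.int64(26)), (444, np.int64(27)), (445, np.int64(20))]
310 [(210, np.int64(36)), (211, np.int64(26)), (212, np.int64(30)), (213, np.int64(32)), (214, np.int64(29)), (215, np.int64(31)), (216, np.int64(28)), (217, np.int64(51)), (218, np.int64(246)), (219, np.int64(247)), (436, np.int64(45)), (437, np.int64(49)), (438, np.int64(29)), (439, np.int64(19)), (440, np.int64(26)), (441, np.int64(28)), (442, np.int64(25)), (443, np.int64(22)), (444, np.int64(20)), (445, np.int64(26))]
```

>>> {"fn": "arm_command", "kwargs": {"series": [0, 0, 0, 0.42, 0.13, 0, 1, 0, 0, 0, 0.42, 0.13, 0.45, 1, 0, 0, 0, 0.42, 0.13, 0.92, 1, 0, 0, 0, 0.42, 0.13, 0.92, 1, 0, 0, 0, 0.42, 0.13, 0.92, 1]}}

```text
t: 1.82
eef_pos: [0.4632, 0.148, 0.1579]
ee_rot: [-3.141, -0.0, -1.571]
force: [-0.1, 0.3, 0.2]
width: 0.0875
gripper_force: 0.0
```

Run:
```python
from h import *
st();go([.4622,.1481,.066],down(180))
```

```text
{'t': 1.825, 'q': [0.7153, 0.1301, -0.5226, 0.001, -0.9174, -0.7163], 'eef_pos': [0.4632, 0.148, 0.1579], 'ee_rot': [-3.1405, -0.0001, -1.5712], 'force': [-0.1291, 0.2891, 0.2053], 'width': 0.0875, 'gripper_force': 0.0}
turn [-0.001 -0.    -0.   ] shift [-0.001  0.011  0.919] rot deg 0.1
```

>>> {"fn": "arm_command", "kwargs": {"series": [0, 0, 0, 0, 0.01, 0.4, 1, 0, 0, 0, 0, 0.01, 0.75, 1, 0, 0, 0, 0, 0.01, 0.92, 1, 0, 0, 0, 0, 0.01, 0.92, 1, 0, 0, 0, 0, 0.01, 0.92, 1]}}

```text
t: 2.45
eef_pos: [0.4623, 0.1488, 0.0663]
ee_rot: [-3.139, 0.002, -1.57]
force: [-0.5, 0.4, -0.4]
width: 0.0874
gripper_force: 0.0
```

>>> {"fn": "arm_command", "kwargs": {"series": [0, 0, 0, 0, 0, 0, 0.5, 0, 0, 0, 0, 0, 0, 0.5, 0, 0, 0, 0, 0, 0, 0.5, 0, 0, 0, 0, 0, 0, 0.5, 0, 0, 0, 0, 0, 0, 0.5, 0, 0, 0, 0, 0, 0, 0.5], "force": 25}}

```text
t: 3.2
eef_pos: [0.4613, 0.1481, 0.0648]
ee_rot: [-3.141, 0.0, -1.571]
force: [1.0, -0.7, 2.5]
width: 0.0544
gripper_force: 25.0
```

>>> {"fn": "arm_command", "kwargs": {"series": [0, 0, 0, 0, 0, -0.2, 0.5, 0, 0, 0, 0, 0, -0.6, 0.5, 0, 0, 0, 0, 0, -1, 0.5, 0, 0, 0, 0, 0, -1, 0.5]}}

```text
t: 3.7
eef_pos: [0.4619, 0.1488, 0.1668]
ee_rot: [-3.138, 0.003, -1.571]
force: [0.2, 0.6, -3.7]
width: 0.0547
gripper_force: 25.0
```

>>> {"fn": "arm_command", "kwargs": {"series": [0, 0, 0, 0.26, -0.26, -0.1, 0.5, 0, 0, 0, 0.52, -0.53, -0.2, 0.5, 0, 0, 0, 0.78, -0.79, -0.2, 0.5, 0, 0, 0, 0.78, -0.79, -0.2, 0.5]}}

```text
t: 4.2
eef_pos: [0.5399, 0.0682, 0.1821]
ee_rot: [3.138, -0.001, -1.574]
force: [-0.7, 0.0, -3.8]
width: 0.0545
gripper_force: 25.0
```

Run:
```python
from h import *
st();go([.6192,-.0075,.185],down(180))
```

```text
{'t': 4.2, 'q': [0.4854, 0.2015, -0.368, -0.0007, -1.0051, -0.4881], 'eef_pos': [0.5399, 0.0682, 0.1821], 'ee_rot': [3.1379, -0.0013, -1.5738], 'force': [-0.6579, 0.037, -3.791], 'width': 0.0545, 'gripper_force': 24.997}
turn [ 0.002 -0.001 -0.002] shift [ 0.755 -0.795 -0.031] rot deg 0.3
```

>>> {"fn": "arm_command", "kwargs": {"series": [0, 0, 0, 0.26, -0.27, 0, 0.5, 0, 0, 0, 0.52, -0.54, 0, 0.5, 0, 0, 0, 0.76, -0.8, 0, 0.5, 0, 0, 0, 0.76, -0.8, 0, 0.5, 0, 0, 0, 0.76, -0.8, 0, 0.5, 0, 0, 0, 0.76, -0.8, 0, 0.5]}}

```text
t: 4.95
eef_pos: [0.6191, -0.0053, 0.1841]
ee_rot: [3.141, 0.0, -1.57]
force: [-0.7, 0.0, -3.6]
width: 0.055
gripper_force: 25.0
```

Run:
```python
from h import *
st();go([.6192,-.0075,.146],down(180))
R=lambda i,x,y,w,h,s:cv2.resize(i[y:y+h,x:x+w],None,fx=s,fy=s,interpolation=cv2.INTER_CUBIC)
a=arm.grab_frame("scene");b=arm.grab_frame("side")
cv2.imwrite("pics/g1.png",np.hstack([R(a,240,160,100,150,4),R(b,250,170,100,150,4)]))
for n in("scene","side"):
  m=arm.camera_model(n);print(n,[proj(m,[.6192,-.0075,z]).round(1).tolist() for z in(.01,.08,.125,.205)])
```

```text
{'t': 4.95, 'q': [0.3062, 0.3157, -0.2046, -0.0004, -1.0515, -0.3053], 'eef_pos': [0.6191, -0.0053, 0.1841], 'ee_rot': [3.1405, 0.0, -1.57], 'force': [-0.7211, 0.0275, -3.5955], 'width': 0.055, 'gripper_force': 24.9975}
turn [0.001 0.    0.   ] shift [ 0.022 -0.002  0.381] rot deg 0.1
scene [[292.3, 269.4], [292.1, 241.8], [292.0, 223.0], [291.8, 187.3]]
side [[296.3, 266.9], [296.2, 241.4], [296.1, 224.3], [295.9, 192.2]]
```

View pics/g1.png

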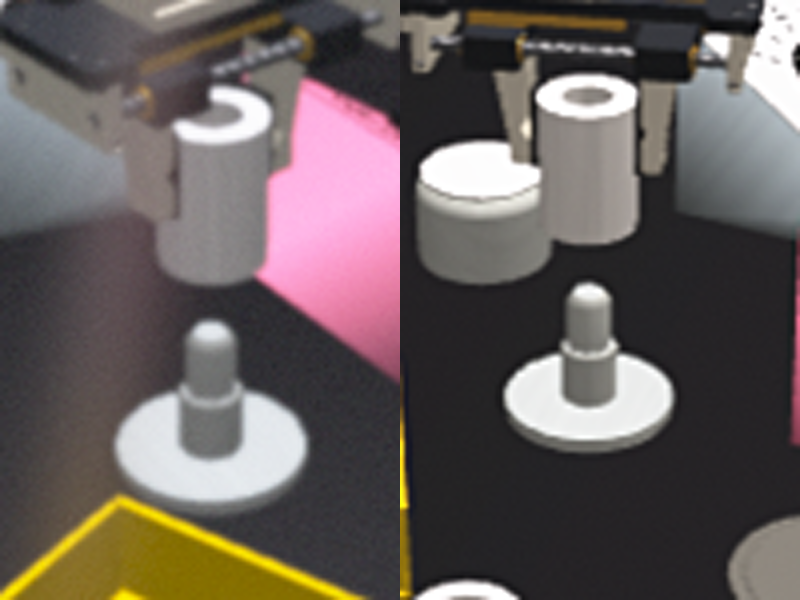

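The scene crop has the sleeve centred over the pin (about 212 for both). In the side crop the sleeve is at 590 and the pin at 589. I'll measure the columns finely before descending.

Run:
```python
from h import *
g=cv2.cvtColor(cv2.imread("pics/g1.png"),6).astype(float)
def ed(v,a,b,sgn):
    d=np.gradient(cv2.GaussianBlur(g[v-4:v+5].mean(0)[None],(0,0),2)[0])*sgn;s=np.clip(d[a:b],0,None);s=np.where(s>s.max()*.4,s,0);return (s*np.arange(a,b)).sum()/s.sum()
for v in(225,245): print("scene sleeve",[ed(v,145,175,1),ed(v,252,285,1)])
for v in(170,190,210):print("side sleeve",ed(v,528,556,1) ,ed(v,625,652,-1))
for v in(360,370):print("scene pin",ed(v,175,196,1),ed(v,228,250,-1))
for v in(315,328):print("side pin",ed(v,555,576,1),ed(v,602,622,-1))
for v in(445,440):print("scene base",ed(v,95,130,1),ed(v,295,325,-1))
for v in(397,393):print("side base",ed(v,490,515,1),ed(v,660,690,-1))
```

```text
scene sleeve [np.float64(155.54698837977682), np.float64(267.30860082734154)]
scene sleeve [np.float64(155.97125600900253), np.float64(266.6281868242666)]
side sleeve 549.3814178345624 633.4936648182274
side sleeve 539.9088393963647 638.0346969847592
side sleeve 546.368367957929 638.0568578019253
scene pin 185.32732952788342 236.2481879418206
scene pin 185.36092152563023 236.03795577664604
side pin 566.2309271653237 610.7789799507713
side pin 566.3324201252391 610.2011188782221
scene base 115.4291802912648 305.95721398498694
scene base 115.90036208476923 305.87344154035003
side base 504.34715917495424 672.3692179192133
side base 504.3467599543533 672.0076156833657
```

>>> {"fn": "arm_command", "kwargs": {"series": [0, 0, 0, 0.002, -0.006, 0.2, 0.5, 0, 0, 0, 0.002, -0.006, 0.35, 0.5, 0, 0, 0, 0.002, -0.006, 0.42, 0.5, 0, 0, 0, 0.002, -0.006, 0.5, 0.5, 0, 0, 0, 0.002, -0.006, 0.58, 0.5, 0, 0, 0, 0.002, -0.006, 0.65, 0.5, 0, 0, 0, 0.002, -0.006, 0.65, 0.5]}}

```text
t: 5.92
eef_pos: [0.6202, -0.0063, 0.1189]
ee_rot: [3.141, -0.0, -1.571]
force: [-0.1, 0.0, -3.5]
width: 0.0545
gripper_force: 25.0
```

Over the pin with no contact. Next, lower slowly toward the step (expected TCP about 0.1045).

>>> {"fn": "arm_command", "kwargs": {"series": [0, 0, 0, 0, 0, 0.04, 0.5, 0, 0, 0, 0, 0, 0.08, 0.5, 0, 0, 0, 0, 0, 0.11, 0.5, 0, 0, 0, 0, 0, 0.13, 0.5, 0, 0, 0, 0, 0, 0.14, 0.5, 0, 0, 0, 0, 0, 0.15, 0.5]}}

```text
t: 6.68
eef_pos: [0.6207, -0.0062, 0.1046]
ee_rot: [-3.141, 0.0, -1.571]
force: [-0.5, 0.3, -2.7]
width: 0.0546
gripper_force: 25.0
```

>>> {"fn": "arm_command", "kwargs": {"series": [0, 0, 0, 0, 0, 0.01, 0.5, 0, 0, 0, 0, 0, 0.02, 0.5, 0, 0, 0, 0, 0, 0.03, 0.5, 0, 0, 0, 0, 0, 0.03, 0.5]}}

```text
t: 7.18
eef_pos: [0.6208, -0.0062, 0.1033]
ee_rot: [-3.14, -0.0, -1.57]
force: [-4.1, 0.5, 9.3]
width: 0.0548
gripper_force: 25.0
```

Contact at the step height, about 13 N. That matches the narrow bore. Ease off, then release.

>>> {"fn": "arm_command", "kwargs": {"series": [0, 0, 0, 0, 0, -0.015, 0.5, 0, 0, 0, 0, 0, -0.015, 0.5, 0, 0, 0, 0, 0, -0.015, 0.75, 0, 0, 0, 0, 0, -0.015, 1, 0, 0, 0, 0, 0, -0.015, 1, 0, 0, 0, 0, 0, -0.015, 1, 0, 0, 0, 0, 0, -0.015, 1]}}

```text
t: 8.05
eef_pos: [0.6206, -0.0062, 0.103]
ee_rot: [3.142, -0.0, -1.571]
force: [-0.3, -0.1, -0.4]
width: 0.0874
gripper_force: 0.0
```

>>> {"fn": "arm_command", "kwargs": {"series": [0, 0, 0, 0, 0, -0.2, 1, 0, 0, 0, 0, 0, -0.5, 1, 0, 0, 0, 0, 0, -1, 1, 0, 0, 0, 0, 0, -1, 1]}}

```text
t: 8.55
eef_pos: [0.623, -0.0059, 0.2077]
ee_rot: [-3.134, 0.001, -1.57]
force: [-0.7, 0.5, -1.2]
width: 0.0878
gripper_force: 0.0
```

Run:
```python
from h import *
st()
R=lambda i,x,y,w,h,s:cv2.resize(i[y:y+h,x:x+w],None,fx=s,fy=s,interpolation=cv2.INTER_CUBIC)
a=arm.grab_frame("scene");b=arm.grab_frame("side");cv2.imwrite("pics/side2.png",b);cv2.imwrite("pics/scene2.png",a)
cv2.imwrite("pics/g2.png",np.hstack([R(a,200,120,133,150,3),R(b,250,140,160,150,2.5)[:450]] if 0 else [cv2.resize(R(a,210,140,130,150,3),(390,450)),cv2.resize(R(b,270,140,130,150,3),(390,450))]))
```

```text
{'t': 8.55, 'q': [0.3042, 0.2979, -0.1731, 0.0014, -1.0919, -0.3042], 'eef_pos': [0.623, -0.0059, 0.2077], 'ee_rot': [-3.1337, 0.0012, -1.5701], 'force': [-0.6559, 0.5014, -1.2176], 'width': 0.0878, 'gripper_force': 0.0}
```

View pics/g2.png

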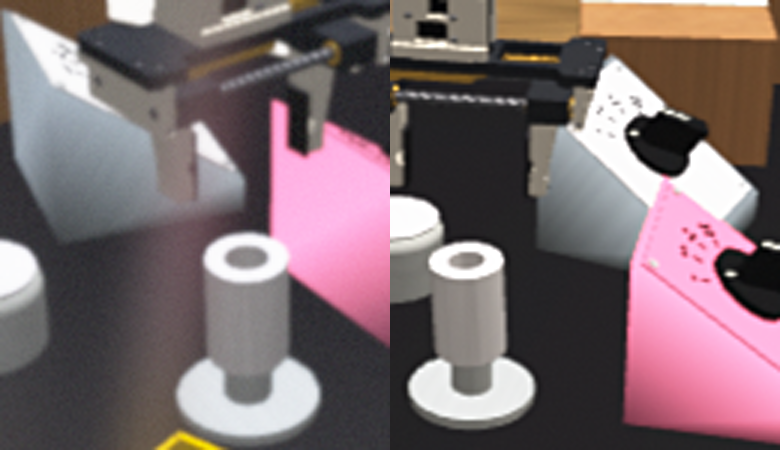

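The sleeve rests on the step with the thick part of the pin visible below it, so the result is four dots. Now I'll locate the console.

Run:
```python
from h import *
S,D=arm.camera_model("scene"),arm.camera_model("side")
sc=lambda x,y:(210+x/3,140+y/3); sd=lambda x,y:(270+(x-390)/3,140+y/3)
for n,p in {"back+y":sc(62,243),"front+y":sc(245,208),"back-y":sc(15,155)}.items():print(n,np.round(onz(S,*p,0),3))
print("side back+y",np.round(onz(D,*sd(538,250),0),3))
print("face top+y side",np.round(onz(D,*sd(568,125),.142),3),"top-y",np.round(onz(D,*sd(605,55),.142),3))
print("front -y top", np.round(onz(D,*sd(757,188),.03),3))
print("knob top",np.round(onz(D,*sd(683,118),.15),3))
print("tin",np.round(onz(S,203,232,.065),3))
```

```text
back+y [ 0.601 -0.269  0.   ]
front+y [ 0.449 -0.218  0.   ]
back-y [ 0.548 -0.422  0.   ]
side back+y [ 0.596 -0.262  0.   ]
face top+y side [ 0.568 -0.23   0.142] top-y [ 0.552 -0.411  0.142]
front -y top [ 0.395 -0.37   0.03 ]
knob top [ 0.468 -0.243  0.15 ]
tin [ 0.727 -0.176  0.065]
```

```bash
cat >> h.py <<'E'
def cons(c,yaw):
    "frame of the sloping face: columns up-slope u, y, normal n"
    C=Ro.from_euler('z',yaw,degrees=True).as_matrix();s,k=np.sin(np.radians(35)),np.cos(np.radians(35))
    u,y,n=C@[k,0,s],C@[0,1,0],C@[-s,0,k];return u,y,n,np.array([c[0],c[1],.086])
def tool(th,u,y,n):
    t=np.radians(th);ty=np.cos(t)*y+np.sin(t)*u;return Ro.from_matrix(np.c_[np.cross(ty,-n),ty,-n])
def plan(pos,R,N,s=None):
    from scipy.spatial.transform import Slerp
    s=arm.get_state();R0=Ro.from_euler('xyz',s["ee_rot"]);p0=s["eef_pos"];sl=Slerp([0,1],Ro.concatenate([R0,R]))
    for i in range(N):
        a,b=sl(i/N),sl((i+1)/N);r=(a.inv()*b).as_rotvec()
        print(np.round(np.r_[r/(np.pi/2),a.inv().apply(np.array(pos)-p0)/N/.1],3).tolist(),np.degrees(np.linalg.norm(r)).round(1))
E
python3 - <<'E'
from h import *
u,y,n,f=cons((.4985,-.320),-18)
R=tool(-28,u,y,n);g=f+.037*n;p=g+.12*n-.03*R.as_matrix()[:,0];print(g,p,R.as_matrix().round(2).tolist())
plan(p,R,4)
E
```

```text
[ 0.47831637 -0.31344194  0.11630863] [ 0.43784425 -0.2854828   0.22980001] [[-0.83, -0.09, 0.55], [-0.22, 0.96, -0.18], [-0.51, -0.27, -0.82]]
[0.098, -0.039, 0.215, 0.699, 0.457, -0.067] 21.5
[0.098, -0.039, 0.215, 0.801, 0.183, -0.163] 21.5
[0.098, -0.039, 0.215, 0.8, -0.119, -0.218] 21.5
[0.098, -0.039, 0.215, 0.696, -0.409, -0.223] 21.5
```

>>> {"fn": "arm_command", "kwargs": {"series": [0.033, -0.013, 0.072, 0.1, 0.1, -0.4, 1, 0.066, -0.026, 0.144, 0.4, 0.3, -0.47, 1, 0.098, -0.039, 0.215, 0.7, 0.46, -0.47, 1]}}

```text
t: 9.02
eef_pos: [0.5738, -0.0768, 0.2496]
ee_rot: [-3.0, 0.087, -1.906]
force: [0.3, -0.4, 0.3]
width: 0.0876
gripper_force: 0.0
```

>>> {"fn": "arm_command", "kwargs": {"series": [0.033, -0.013, 0.072, 0.27, 0.06, -0.05, 1, 0.066, -0.026, 0.144, 0.54, 0.12, -0.1, 1, 0.098, -0.039, 0.215, 0.8, 0.18, -0.16, 1]}}

```text
t: 9.4
eef_pos: [0.5279, -0.1469, 0.2551]
ee_rot: [-2.894, 0.212, -2.23]
force: [0.1, -0.8, -0.3]
width: 0.0879
gripper_force: 0.0
```

>>> {"fn": "arm_command", "kwargs": {"series": [0.033, -0.013, 0.072, 0.27, -0.04, -0.07, 1, 0.066, -0.026, 0.144, 0.54, -0.08, -0.15, 1, 0.098, -0.039, 0.215, 0.8, -0.12, -0.22, 1]}}

```text
t: 9.78
eef_pos: [0.4821, -0.2166, 0.2622]
ee_rot: [-2.831, 0.366, -2.55]
force: [0.3, -0.3, 0.2]
width: 0.088
gripper_force: 0.0
```

Run:
```python
from h import *
st();u,y,n,f=cons((.4985,-.320),-18)
R=tool(-28,u,y,n);g=f+.037*n;p=g+.12*n-.03*R.as_matrix()[:,0];go(p,R)
```

```text
{'t': 9.775, 'q': [-0.0101, -0.1476, -0.6744, 0.1088, -0.5747, -1.1046], 'eef_pos': [0.4821, -0.2166, 0.2622], 'ee_rot': [-2.8312, 0.366, -2.5504], 'force': [0.2881, -0.2944, 0.1714], 'width': 0.088, 'gripper_force': 0.0}
turn [ 0.096 -0.041  0.212] shift [ 0.818 -0.299  0.131] rot deg 21.3
```

>>> {"fn": "arm_command", "kwargs": {"series": [0.033, -0.014, 0.07, 0.27, -0.1, 0.04, 1, 0.066, -0.028, 0.14, 0.54, -0.2, 0.08, 1, 0.096, -0.041, 0.212, 0.82, -0.3, 0.13, 1, 0.096, -0.041, 0.212, 0.82, -0.3, 0.13, 1]}}

```text
t: 10.28
eef_pos: [0.4356, -0.2857, 0.2276]
ee_rot: [-2.825, 0.527, -2.879]
force: [0.4, 0.7, -0.6]
width: 0.0876
gripper_force: 0.0
```

Run:
```python
from h import *
st();W=arm.camera_model("wrist");np.save("w3.npy",W,allow_pickle=True);i=arm.grab_frame("wrist");cv2.imwrite("pics/w3.png",i)
u,y,n,f=cons((.4985,-.320),-18);g=f+.037*n
for a in(0,.012,-.024,-.037):print(a,proj(W,g+a*n))
```

```text
{'t': 10.275, 'q': [-0.1737, -0.1766, -0.9477, 0.3891, -0.2133, -1.5767], 'eef_pos': [0.4356, -0.2857, 0.2276], 'ee_rot': [-2.8251, 0.5266, -2.8791], 'force': [0.3565, 0.6803, -0.6036], 'width': 0.0876, 'gripper_force': 0.0}
0 [326.51293601 192.60299505]
0.012 [326.51789196 196.10315768]
-0.024 [326.50425047 186.46878808]
-0.037 [326.50011847 183.55054375]
```

View pics/w3.png

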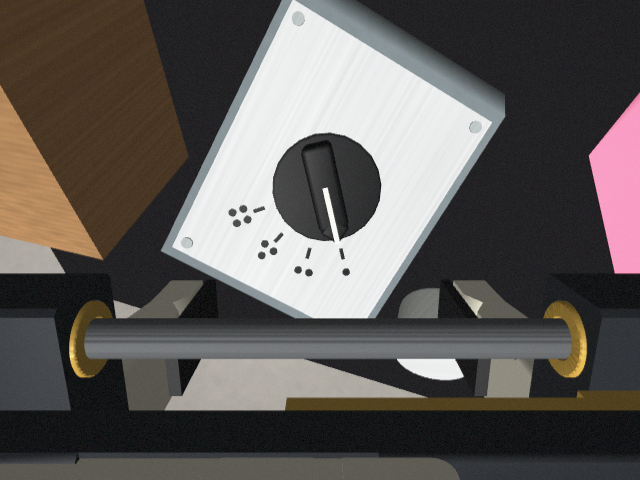

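The pointer is at one dot (346,272); the skirt centre is at (327,187) and the four-dot mark at (240,215). The prediction matched to under a pixel.

Run:
```python
from h import *
W=np.load("w3.npy",allow_pickle=True).item();u,y,n,f=cons((.4985,-.320),-18);g=f+.037*n
def onp(px,h):
    o,d=ray(W,*px);return o+d*((g+h*n-o)@n)/(d@n)
def ang(v):return np.degrees(np.arctan2(v@-y,v@u))
i=cv2.cvtColor(cv2.imread("pics/w3.png"),6)
c,_=cv2.findContours((i[120:255,260:395]<80).astype(np.uint8),0,1);c=max(c,key=cv2.contourArea);e=cv2.fitEllipse(cv2.convexHull(c));print(e[0][0]+260,e[0][1]+120,e[1])
k=onp((e[0][0]+260,e[0][1]+120),-.024);print("axis offset u,y mm",(k-g+.024*n)@u*1e3,(k-g+.024*n)@y*1e3)
a,b=onp((325.5,190),.012),onp((336.5,238),.012);print("pointer",ang(b-a))
for nm,px in dict(one=(346,272),four=(240,215)).items():print(nm,ang(onp(px,-.037)-(k-.013*n)))
cr=[onp(p,-.037) for p in((298,18),(475,127),(187,242))];print("screw edges up-slope angle",ang(cr[2]-cr[0]),ang(cr[1]-cr[0]),[np.round((q-f)@np.c_[u,y,n],3).tolist() for q in cr])
R=tool(-42,u,y,n);go(g+.025*n+(0*u),R)
```

```text
326.38848876953125 186.6042022705078 (107.06497955322266, 108.00437927246094)
axis offset u,y mm 0.1136774355881905 -0.02470651596914243
pointer -40.88531373385907
one -40.57516815481309
four 41.88640070128519
screw edges up-slope angle 1.1431225178043707 -88.5867313170062 [[-0.082, -0.064, 0.0], [-0.079, 0.069, -0.0], [0.083, -0.067, -0.0]]
turn [ 0.001 -0.001 -0.153] shift [ 0.294 -0.     0.949] rot deg 13.7
```

```bash
cat >> h.py <<'E'
_k=cons((.4985,-.320),-18);U,Y,N,_=cons((0,0),-19.2)
K=_k[3]+.013*_k[2]+.0001*_k[0]+.024*N   # knob_grip
E
python3 - <<'E'
from h import *
print(K);go(K+.035*N,tool(-42,U,Y,N))
E
```

```text
[ 0.47848623 -0.31319401  0.11636598]
turn [ 0.007  0.003 -0.142] shift [0.29  0.006 0.849] rot deg 12.8
```

>>> {"fn": "arm_command", "kwargs": {"series": [0.003, 0.001, -0.07, 0.15, 0, 0.2, 1, 0.007, 0.003, -0.142, 0.29, 0.006, 0.45, 1, 0.007, 0.003, -0.142, 0.29, 0.006, 0.7, 1, 0.007, 0.003, -0.142, 0.29, 0.006, 0.85, 1, 0.007, 0.003, -0.142, 0.29, 0.006, 0.85, 1]}}

```text
t: 10.95
eef_pos: [0.449, -0.306, 0.1711]
ee_rot: [-2.742, 0.433, -2.648]
force: [-0.4, -0.3, -0.1]
width: 0.0878
gripper_force: 0.0
```

Run:
```python
from h import *
st();go(K+.004*N,tool(-42,U,Y,N))
```

```text
{'t': 10.95, 'q': [-0.2919, -0.0279, -1.0151, 0.5538, -0.0039, -1.4275], 'eef_pos': [0.449, -0.306, 0.1711], 'ee_rot': [-2.7419, 0.4327, -2.6481], 'force': [-0.3827, -0.2572, -0.0692], 'width': 0.0878, 'gripper_force': 0.0}
turn [ 0.023 -0.005 -0.   ] shift [0.025 0.045 0.584] rot deg 2.2
```

The arm is at the limits of q3 and q5. I'll fit its kinematics from the readings and look for a reachable grasp.

```bash
cat > fk.py <<'E'
from h import *
from scipy.optimize import least_squares
Q=[([.2881,.3592,.0113,-.0003,-1.2241,-.2881],[.67467,0,.24784],[3.14035,-.0001,-1.57089]),
([.7651,.088,-.3423,.0001,-1.1403,-.7642],[.475,.1901,.2487],[-3.1414,.0001,-1.5698]),
([.7153,.1301,-.5226,.001,-.9174,-.7163],[.4632,.148,.1579],[-3.1405,-.0001,-1.5712]),
([.4854,.2015,-.368,-.0007,-1.0051,-.4881],[.5399,.0682,.1821],[3.1379,-.0013,-1.5738]),
([.3062,.3157,-.2046,-.0004,-1.0515,-.3053],[.6191,-.0053,.1841],[3.1405,0,-1.57]),
([.3042,.2979,-.1731,.0014,-1.0919,-.3042],[.623,-.0059,.2077],[-3.1337,.0012,-1.5701]),
([-.0101,-.1476,-.6744,.1088,-.5747,-1.1046],[.4821,-.2166,.2622],[-2.8312,.366,-2.5504]),
([-.1737,-.1766,-.9477,.3891,-.2133,-1.5767],[.4356,-.2857,.2276],[-2.8251,.5266,-2.8791]),
([-.2919,-.0279,-1.0151,.5538,-.0039,-1.4275],[.449,-.306,.1711],[-2.7419,.4327,-2.6481])]
X,Yr,Z=[lambda a,i=i:Ro.from_rotvec(a*np.eye(3)[i]) for i in range(3)]
def fk(q,p):
    a1,d,h,L2,a3,L3,Lt,d2,s4,s6=p
    A=Z(q[0]);x=A.apply([a1,d,h]);B=A*Yr(q[1]);x=x+B.apply([0,0,L2])
    C=B*Yr(-q[2]);x=x+C.apply([L3,d2,a3])          # forearm along x
    E=C*X(np.sign(s4)*q[3])*Yr(-q[4]);x=x+E.apply([Lt,0,0])
    F=E*X(np.sign(s6)*q[5])
    # zero: z along x ; tool x -> -y when down
    R=F*Ro.from_matrix(np.c_[[0,-1,0],[0,0,1],[1,0,0]][:, :]) if 0 else F
    return x,R
LO=np.array([-3.07,-1.43,-1.02,-3.03,-3.05,-3.03]);HI=np.array([3.07,2.12,1.25,1.67,0,3.03])
def fit():
    best=None
    for s4 in(1,-1):
        for s6 in(1,-1):
            def toolR():
                x,R=fk(Q[0][0],[0]*8+[s4,s6]);return R.inv()*Ro.from_euler('xyz',Q[0][2])
            T=toolR()
            def res(p):
                o=[]
                for q,x,e in Q:
                    y,R=fk(q,np.r_[p,s4,s6]);o+=list(y-x)+list(.3*((R*T).inv()*Ro.from_euler('xyz',e)).as_rotvec())
                return o
            r=least_squares(res,[.1,-.19,.4,.45,.05,.45,.2,0])
            if best is None or r.cost<best[0]:best=(r.cost,np.r_[r.x,s4,s6],T,np.abs(r.fun).max())
    return best
E
python3 - <<'E'
from fk import *
c,p,T,m=fit();print(c,m,p.round(3))
def ik(pos,R,q0):
    f=lambda q:np.r_[(fk(q,p)[0]-pos)*10,((fk(q,p)[1]*T).inv()*R).as_rotvec()*2,(q-q0)*1e-4]
    r=least_squares(f,np.clip(q0,LO+.01,HI-.01),bounds=(LO,HI));e=r.fun;return r.x,np.linalg.norm(e[:3])*100,np.degrees(np.linalg.norm(e[3:6])/2)
q9=np.array(Q[-1][0])
for name,q0 in dict(norm=q9,flip=q9+[0,.1,0,-3,-.3,3.1],flip2=q9+[0,.1,0,-3,-.3,1]).items():
  for half in(0,180):
    for th in(-42,0,44):
      x=ik(K+.004*N,tool(th+half,U,Y,N),q0);print(name,half,th,x[0].round(2),"mm %.1f deg %.1f"%x[1:])
E
```

```text
0.0010386520956556847 0.019654883367798193 [ 0.069  1.323  0.172  0.664  0.019  0.358  0.454 -1.508 -1.    -1.   ]
norm 0 -42 [-0.16  0.08 -1.    1.67 -0.1  -2.66] mm 9.4 deg 6.1
norm 0 0 [-0.25  0.1  -0.97  0.06 -0.   -1.7 ] mm 9.5 deg 6.9
norm 0 44 [-0.25  0.1  -0.97 -0.05 -0.   -2.36] mm 9.5 deg 6.9
norm 180 -42 [-0.25  0.1  -0.97 -1.02 -0.   -3.03] mm 9.5 deg 6.9
norm 180 0 [-0.16  0.08 -1.    1.67 -0.1  -0.25] mm 9.4 deg 6.1
norm 180 44 [-0.16  0.08 -1.    1.67 -0.1  -1.02] mm 9.4 deg 6.1
flip 0 -42 [-0.26  0.12 -1.02 -3.03 -0.1   2.13] mm 7.6 deg 5.1
flip 0 0 [-0.26  0.12 -1.02 -3.03 -0.1   1.4 ] mm 7.6 deg 5.1
flip 0 44 [-0.26  0.12 -1.02 -3.03 -0.1   0.63] mm 7.6 deg 5.1
flip 180 -42 [-0.25  0.1  -0.97 -0.14 -0.    2.37] mm 9.5 deg 6.9
flip 180 0 [-0.25  0.1  -0.97 -0.85 -0.    2.35] mm 9.5 deg 6.9
flip 180 44 [-0.28  0.11 -0.98 -2.27 -0.05  3.03] mm 8.7 deg 6.8
flip2 0 -42 [-0.26  0.12 -1.02 -3.03 -0.1   2.13] mm 7.6 deg 5.1
flip2 0 0 [-0.26  0.12 -1.02 -3.03 -0.1   1.4 ] mm 7.6 deg 5.1
flip2 0 44 [-0.26  0.12 -1.02 -3.03 -0.1   0.63] mm 7.6 deg 5.1
flip2 180 -42 [-0.26  0.12 -1.02 -3.03 -0.1  -1.01] mm 7.6 deg 5.1
flip2 180 0 [-0.26  0.12 -1.02 -3.03 -0.1  -1.74] mm 7.6 deg 5.1
flip2 180 44 [-0.26  0.12 -1.02 -3.03 -0.1  -2.51] mm 7.6 deg 5.1
```

```bash
python3 - <<'E'
s=open('fk.py').read()
s=s.replace("a1,d,h,L2,a3,L3,Lt,d2,s4,s6=p","a1,d,h,L2,a3,L3,Lt,d4,dz,L4,s4,s6=p").replace("[L3,d2,a3]","[L3,0,a3]")
s=s.replace("E=C*X(np.sign(s4)*q[3])*Yr(-q[4]);x=x+E.apply([Lt,0,0])","G=C*X(np.sign(s4)*q[3]);x=x+G.apply([0,d4,L4]);E=G*Yr(-q[4]);x=x+E.apply([Lt,0,dz])")
s=s.replace("[0]*8+[s4","[0]*10+[s4").replace(".45,.2,0])",".45,.2,0,0,0])")
open('fk.py','w').write(s)
E
python3 - <<'E'
from fk import *
c,p,T,m=fit();print(c,m,p.round(3))
for q,x,e in Q:
    y,R=fk(q,p);print(((y-x)*1e3).round(1),np.degrees(((R*T).inv()*Ro.from_euler('xyz',e)).as_rotvec()).round(1))
E
```

```text
1.1329534957042221e-08 5.705250072396417e-05 [ 0.     0.     0.199  0.602  0.     0.464  0.356 -0.192 -0.     0.
 -1.    -1.   ]
[ 0. -0.  0.] [-0. -0.  0.]
[-0. -0. -0.] [-0. -0. -0.]
[-0. -0. -0.] [ 0. -0.  0.]
[0.1 0.  0. ] [-0.  0. -0.]
[-0. -0. -0.] [-0.  0. -0.]
[ 0. -0.  0.] [-0. -0. -0.]
[0. 0. 0.] [0. 0. 0.]
[-0.  0. -0.] [ 0. -0.  0.]
[ 0. -0.  0.] [ 0. -0.  0.]
```

The kinematics are exact now. Solve for the grasp over the whole turn.

```bash
cat >> fk.py <<'E'
c_,p,T,_=fit()
def ik(pos,R,q0,lo=LO,hi=HI):
    f=lambda q:np.r_[(fk(q,p)[0]-pos)*10,((fk(q,p)[1]*T).inv()*R).as_rotvec()*2]
    r=least_squares(f,np.clip(q0,lo+.01,hi-.01),bounds=(lo,hi));e=r.fun;return r.x,np.linalg.norm(e[:3])*100,np.degrees(np.linalg.norm(e[3:])/2)
E
python3 - <<'E'
from fk import *
rng=np.random.default_rng(0)
for nm,pos in dict(grasp=K+.004*N,pre=K+.04*N).items():
 for th in(-42,138):
  S=set()
  for i in range(80):
    q0=rng.uniform(LO,HI);q0[0]=rng.uniform(-1.5,1);q0[1]=rng.uniform(-.8,1.2)
    x,a,b=ik(pos,tool(th,U,Y,N),q0)
    if a<.5 and b<.3:S.add(tuple(x.round(1)+0.))
  print(nm,th,*sorted(S),sep="\n ")
E
```

```text
grasp
 -42
grasp
 138
pre
 -42
pre
 138
```

Run:
```python
from fk import *
rng=np.random.default_rng(0)
lo,hi=LO+.015,HI-.015
for h in(.004,.009):
 for th in(-42,-14,14,44):
  best={}
  for hf in(0,180):
   R=tool(th+hf,U,Y,N)
   for i in range(25):
    q0=rng.uniform(lo,hi);q0[0]=rng.uniform(-1.5,1);q0[1]=rng.uniform(-.8,1.2)
    def f(q):
        x,F=fk(q,p);F=F*T;e=R.apply((F.inv()*R).as_rotvec()) if 0 else (R.inv()*F).as_rotvec()
        return np.r_[(x-K-h*N)*1000,e*[10,3,10]]
    r=least_squares(f,np.clip(q0,lo,hi),bounds=(lo,hi))
    k=(hf,r.x[3]<-.8)
    if k not in best or r.cost<best[k][0]:best[k]=(r.cost,r.x,r.fun)
  for k,v in best.items():print(h,th,k,"q",v[1].round(2),"tilt xyz deg",np.degrees(v[2][3:]/[10,3,10]).round(1),"mm",np.abs(v[2][:3]).max().round(2))
```

```text
0.004 -42 (0, np.True_) q [-0.92  0.12 -0.83 -3.01 -0.02  2.68] tilt xyz deg [12.  15.3 -1.5] mm 0.04
0.004 -42 (0, np.False_) q [-0.26  0.12 -0.77 -0.29 -0.02 -0.61] tilt xyz deg [-0.3 -4.2 -0. ] mm 0.0
0.004 -42 (180, np.True_) q [-0.49  0.13 -0.56 -0.87 -0.26 -3.01] tilt xyz deg [-0.1  8.5 -0.1] mm 0.0
0.004 -42 (180, np.False_) q [-0.26  0.12 -0.77 -0.29 -0.02  2.53] tilt xyz deg [ 0.3  4.2 -0. ] mm 0.0
0.004 -14 (0, np.False_) q [-0.29  0.12 -0.72 -0.5  -0.02 -0.87] tilt xyz deg [-0.8 -6.2 -0. ] mm 0.0
0.004 -14 (0, np.True_) q [-3.05 -1.41 -1.   -1.74 -2.48 -0.12] tilt xyz deg [ 22.5 -37.6   6.9] mm 105.33
0.004 -14 (180, np.False_) q [-0.29  0.12 -0.72 -0.5  -0.02  2.27] tilt xyz deg [ 0.8  6.2 -0. ] mm 0.0
0.004 -14 (180, np.True_) q [-0.65  0.14 -0.55 -1.25 -0.29 -3.01] tilt xyz deg [-0.1 12.7 -0.2] mm 0.0
0.004 14 (0, np.False_) q [-0.25  0.12 -0.91  0.31 -0.02 -2.2 ] tilt xyz deg [-0.7  5.7  0. ] mm 0.0
0.004 14 (0, np.True_) q [-0.38  0.12 -0.64 -0.92 -0.02 -0.86] tilt xyz deg [ -1.4 -11.   -0.1] mm 0.0
0.004 14 (180, np.False_) q [-0.25  0.12 -0.91  0.31 -0.02  0.94] til
[... 1493 characters left out ...]
ue_) q [-0.38  0.1  -0.65 -0.93 -0.02 -0.85] tilt xyz deg [ -1.4 -11.5  -0.1] mm 0.0
0.009 14 (180, np.True_) q [-0.38  0.1  -0.65 -0.93 -0.02  2.29] tilt xyz deg [ 1.4 11.5 -0.1] mm 0.0
0.009 14 (180, np.False_) q [-0.25  0.11 -0.92  0.34 -0.02  0.92] tilt xyz deg [ 0.6 -5.5  0. ] mm 0.0
0.009 44 (0, np.False_) q [-0.24  0.11 -0.88  0.14 -0.02 -2.56] tilt xyz deg [-0.2  3.9  0. ] mm 0.0
0.009 44 (0, np.True_) q [-0.63  0.1  -0.6  -1.68 -0.02 -0.44] tilt xyz deg [ -0.8 -18.2  -0.1] mm 0.01
0.009 44 (180, np.False_) q [-0.24  0.11 -0.88  0.14 -0.02  0.58] tilt xyz deg [ 0.2 -3.9  0. ] mm 0.0
0.009 44 (180, np.True_) q [-0.86  0.12 -0.68 -2.09 -0.19 -3.01] tilt xyz deg [-0.  19.6 -0.1] mm 0.01
```

Run:
```python
from fk import *
lo,hi=LO+.02,HI-.03
q0=np.array([-.25,.12,-.85,0,-.1,-1.5]);H=np.array([N[0],N[1],0])/np.hypot(*N[:2])
out=[]
for st_ in(4,5,6,7,8):
  for la in(-6,-3,0,3,6):
    M=Ro.from_rotvec(-np.radians(st_)*Y)*Ro.from_rotvec(np.radians(la)*U)
    for sg in (1,-1):
      z=(Ro.from_rotvec(sg*np.radians(st_)*Y)*Ro.from_rotvec(np.radians(la)*U)).apply(-N)
      if z[2]>-.82:continue
      ty=Y-(Y@z)*z;ty/=np.linalg.norm(ty);R=Ro.from_matrix(np.c_[np.cross(ty,z),ty,z])
      for q4 in(-.6,0,.6):
        x,a,b=ik(K+.006*N,R,q0*[1,1,1,0,1,1]+[0,0,0,q4,0,0],lo,hi)
        if a<.3 and b<.2:out.append((np.hypot(st_,la),st_,la,x.round(2).tolist(),round(x[5]+.733,2),round(x[5]-.8,2)))
seen=set()
for o in sorted(out,key=lambda o:o[0]):
    if (o[1],o[2]) not in seen: print(o);seen.add((o[1],o[2]))
```

```text
(np.float64(5.0), 4, 3, [-0.24, 0.12, -0.79, -0.02, -0.11, -1.63], np.float64(-0.9), np.float64(-2.43))
(np.float64(5.830951894845301), 5, 3, [-0.24, 0.12, -0.78, -0.03, -0.15, -1.62], np.float64(-0.89), np.float64(-2.42))
(np.float64(6.708203932499369), 6, 3, [-0.24, 0.12, -0.76, -0.04, -0.18, -1.61], np.float64(-0.88), np.float64(-2.41))
(np.float64(7.211102550927978), 4, 6, [-0.33, 0.13, -0.63, -0.37, -0.28, -1.23], np.float64(-0.49), np.float64(-2.03))
(np.float64(7.615773105863909), 7, 3, [-0.24, 0.13, -0.74, -0.04, -0.21, -1.61], np.float64(-0.88), np.float64(-2.41))
(np.float64(7.810249675906654), 5, 6, [-0.32, 0.14, -0.63, -0.34, -0.3, -1.26], np.float64(-0.52), np.float64(-2.06))
(np.float64(8.48528137423857), 6, 6, [-0.32, 0.14, -0.63, -0.32, -0.31, -1.28], np.float64(-0.55), np.float64(-2.08))
(np.float64(8.54400374531753), 8, 3, [-0.24, 0.13, -0.73, -0.05, -0.24, -1.6], np.float64(-0.87), np.float64(-2.4))
(np.float64(9.219544457292887), 7, 6, [-0.31, 0.14, -0.62, -0.3, -0.33, -1.31], np.float64(-0.58), np.float64(-2.11))
(np.float64(10.0), 8, 6, [-0.31, 0.14, -0.61, -0.28, -0.35, -1.33], np.float64(-0.6), np.float64(-2.13))
```

```bash
cat >> fk.py <<'E'
def tt(th,st_=4.5,la=3):
    z=max(((Ro.from_rotvec(s*np.radians(st_)*Y)*Ro.from_rotvec(np.radians(la)*U)).apply(-N) for s in(1,-1)),key=lambda z:-z[2])
    ty=Y-(Y@z)*z;ty/=np.linalg.norm(ty);return Ro.from_matrix(np.c_[np.cross(ty,z),ty,z])*Ro.from_rotvec([0,0,np.radians(th)])
E
python3 - <<'E'
from fk import *
q=np.array([-.24,.12,-.79,-.02,-.12,-.9]);s=arm.get_state()
for h,t in((.005,4.5),(.015,6),(.025,8),(.04,10),(.06,13),(.06,16)):
    x,a,b=ik(K+h*N,tt(-42,t),q,LO+.02,HI-.03);print(h,t,x.round(2),round(a,1),round(b,2))
x,a,b=ik(K+.005*N,tt(45),q-[0,0,0,0,0,1.5]);print(x.round(2),a,b)
print("axis check",np.degrees(np.arccos(-N@tt(0).as_matrix()[:,2])))
go(K+.06*N,tt(-42,14)); st()
E
```

```text
0.005 4.5 [-0.24  0.12 -0.78 -0.03 -0.13 -0.89] 0.0 0.0
0.015 6 [-0.24  0.1  -0.76 -0.03 -0.2  -0.89] 0.0 0.0
0.025 8 [-0.24  0.09 -0.74 -0.04 -0.27 -0.89] 0.0 0.0
0.04 10 [-0.24  0.06 -0.71 -0.04 -0.36 -0.89] 0.0 0.0
0.06 13 [-0.24  0.04 -0.66 -0.04 -0.48 -0.89] 0.0 0.0
0.06 16 [-0.25  0.06 -0.62 -0.05 -0.56 -0.88] 0.0 0.0
[-0.24  0.12 -0.78 -0.03 -0.13 -2.41] 1.2695710970472185e-12 7.847230144522744e-13
axis check 5.406614790978539
turn [-0.105  0.088  0.005] shift [0.03  0.066 0.025] rot deg 12.4
{'t': 10.95, 'q': [-0.2919, -0.0279, -1.0151, 0.5538, -0.0039, -1.4275], 'eef_pos': [0.449, -0.306, 0.1711], 'ee_rot': [-2.7419, 0.4327, -2.6481], 'force': [-0.3827, -0.2572, -0.0692], 'width': 0.0878, 'gripper_force': 0.0}
```

>>> {"fn": "arm_command", "kwargs": {"series": [-0.05, 0.04, 0, 0.01, 0.03, -0.2, 1, -0.105, 0.088, 0.005, 0.03, 0.066, -0.2, 1, -0.105, 0.088, 0.005, 0.03, 0.066, 0.02, 1, -0.105, 0.088, 0.005, 0.03, 0.066, 0.02, 1]}}

```text
t: 11.45
eef_pos: [0.4464, -0.3016, 0.166]
ee_rot: [-2.926, 0.305, -2.701]
force: [-0.8, 0.6, 0.9]
width: 0.0874
gripper_force: 0.0
```

Run:
```python
from fk import *
st();go(K+.06*N,tt(-42,14));go(K+.005*N,tt(-42))
```

```text
{'t': 11.45, 'q': [-0.2445, 0.0422, -0.6503, -0.0408, -0.508, -0.8867], 'eef_pos': [0.4464, -0.3016, 0.166], 'ee_rot': [-2.9261, 0.3045, -2.7007], 'force': [-0.7531, 0.5508, 0.8654], 'width': 0.0874, 'gripper_force': 0.0}
turn [-0.     0.001  0.   ] shift [ 0.006 -0.     0.003] rot deg 0.1
turn [ 0.07  -0.078 -0.006] shift [-0.074 -0.11   0.536] rot deg 9.4
```

>>> {"fn": "arm_command", "kwargs": {"series": [0.014, -0.016, -0.001, -0.015, -0.022, 0.107, 1, 0.028, -0.031, -0.002, -0.03, -0.044, 0.214, 1, 0.042, -0.047, -0.004, -0.044, -0.066, 0.322, 1, 0.056, -0.062, -0.005, -0.06, -0.088, 0.43, 1, 0.07, -0.078, -0.006, -0.074, -0.11, 0.536, 1, 0.07, -0.078, -0.006, -0.074, -0.11, 0.536, 1]}}

```text
t: 12.2
eef_pos: [0.4729, -0.3123, 0.1196]
ee_rot: [-2.801, 0.417, -2.656]
force: [0.8, -0.4, 0.4]
width: 0.0878
gripper_force: 0.0
```

Run:
```python
from fk import *
st();go(K+.005*N,tt(-42))
```

```text
{'t': 12.2, 'q': [-0.2417, 0.122, -0.7861, -0.0348, -0.1303, -0.8829], 'eef_pos': [0.4729, -0.3123, 0.1196], 'ee_rot': [-2.8009, 0.4175, -2.6558], 'force': [0.8058, -0.3667, 0.4241], 'width': 0.0878, 'gripper_force': 0.0}
turn [ 0.001 -0.001  0.001] shift [-0.027 -0.011  0.007] rot deg 0.1
```

>>> {"fn": "arm_command", "kwargs": {"series": [0, 0, 0, -0.027, -0.011, 0.007, 1, 0, 0, 0, -0.027, -0.011, 0.007, 0.15, 0, 0, 0, -0.027, -0.011, 0.007, 0.1, 0, 0, 0, -0.027, -0.011, 0.007, 0.1, 0, 0, 0, -0.027, -0.011, 0.007, 0.1, 0, 0, 0, -0.027, -0.011, 0.007, 0.1, 0, 0, 0, -0.027, -0.011, 0.007, 0.1, 0, 0, 0, -0.027, -0.011, 0.007, 0.1], "force": 30}}

```text
t: 13.2
eef_pos: [0.4772, -0.3127, 0.1209]
ee_rot: [-2.8, 0.419, -2.655]
force: [-0.2, 0.1, -0.8]
width: 0.0235
gripper_force: 0.0
```

>>> {"fn": "arm_command", "kwargs": {"series": [0, 0, 0, 0, 0, 0, 0.1, 0, 0, 0, 0, 0, 0, 0.1, 0, 0, 0, 0, 0, 0, 0.1], "force": 30}}

```text
t: 13.58
eef_pos: [0.4772, -0.3128, 0.121]
ee_rot: [-2.799, 0.419, -2.655]
force: [0.1, -1.1, -1.0]
width: 0.0193
gripper_force: 29.6
```

>>> {"fn": "arm_command", "kwargs": {"series": [0, 0, 0.06, 0, 0, 0, 0.1, 0, 0, 0.14, 0, 0, 0, 0.1, 0, 0, 0.22, 0, 0, 0, 0.1, 0, 0, 0.3, 0, 0, 0, 0.1, 0, 0, 0.39, 0, 0, 0, 0.1, 0, 0, 0.47, 0, 0, 0, 0.1]}}

```text
t: 14.32
eef_pos: [0.4771, -0.3126, 0.1209]
ee_rot: [3.085, 0.531, 2.797]
force: [-0.3, 0.7, 0.9]
width: 0.0185
gripper_force: 29.7
```

Run:
```python
from fk import *
st();print(arm.get_state()["moment"]);go(K+.005*N,tt(43))
```

```text
{'t': 14.325, 'q': [-0.2396, 0.1247, -0.7822, -0.0268, -0.1301, -1.6348], 'eef_pos': [0.4771, -0.3126, 0.1209], 'ee_rot': [3.0847, 0.5311, 2.7969], 'force': [-0.258, 0.6859, 0.885], 'width': 0.0185, 'gripper_force': 29.6941}
[ 0.05105879  1.52910097 -0.10177977]
turn [-0.    -0.     0.472] shift [ 0.014 -0.001 -0.003] rot deg 42.5
```

>>> {"fn": "arm_command", "kwargs": {"series": [0, 0, 0.08, 0, 0, 0, 0.1, 0, 0, 0.16, 0, 0, 0, 0.1, 0, 0, 0.24, 0, 0, 0, 0.1, 0, 0, 0.32, 0, 0, 0, 0.1, 0, 0, 0.4, 0, 0, 0, 0.1, 0, 0, 0.47, 0, 0, 0, 0.1, 0, 0, 0.47, 0, 0, 0, 0.1]}}

```text
t: 15.2
eef_pos: [0.4774, -0.3123, 0.1211]
ee_rot: [2.729, 0.35, 2.005]
force: [0.3, 5.3, 0.5]
width: 0.018
gripper_force: 30.1
```

>>> {"fn": "arm_command", "kwargs": {"series": [0, 0, 0, 0, 0, 0, 0.3, 0, 0, 0, 0, 0, 0, 0.7, 0, 0, 0, 0, 0, 0, 1, 0, 0, 0, 0, 0, 0, 1, 0, 0, 0, 0, 0, 0, 1, 0, 0, 0, 0, 0, 0, 1]}}

```text
t: 15.95
eef_pos: [0.4772, -0.3127, 0.1209]
ee_rot: [2.73, 0.35, 2.004]
force: [-0.4, -0.3, -0.2]
width: 0.0706
gripper_force: 0.0
```

Run:
```python
from fk import *
st();go(K+.005*N,tt(42));go(K+.06*N,tt(42,14))
```

```text
{'t': 15.95, 'q': [-0.2397, 0.1249, -0.782, -0.0268, -0.1299, -2.3688], 'eef_pos': [0.4772, -0.3127, 0.1209], 'ee_rot': [2.73, 0.3505, 2.0044], 'force': [-0.4099, -0.2559, -0.2013], 'width': 0.0706, 'gripper_force': 0.0}
turn [-0.    -0.    -0.006] shift [ 0.011 -0.01  -0.003] rot deg 0.5
turn [ 0.07   0.078 -0.   ] shift [ 0.063 -0.018 -0.551] rot deg 9.5
```

>>> {"fn": "arm_command", "kwargs": {"series": [0.014, 0.016, 0, 0.012, -0.004, -0.11, 1, 0.028, 0.031, 0, 0.025, -0.007, -0.22, 1, 0.042, 0.047, 0, 0.038, -0.011, -0.33, 1, 0.07, 0.078, 0, 0.063, -0.018, -0.55, 1]}}

```text
t: 16.45
eef_pos: [0.4449, -0.3014, 0.165]
ee_rot: [2.855, 0.233, 2.049]
force: [0.9, -1.0, -0.0]
width: 0.0872
gripper_force: 0.0
```

>>> {"fn": "arm_command", "kwargs": {"series": [0, 0, 0, -0.1, 0, -0.35, 1, 0, 0, 0, -0.3, 0, -0.7, 1, 0, 0, 0, -0.3, 0, -0.7, 1, 0, 0, 0, -0.3, 0, -0.7, 1]}}

```text
t: 16.95
eef_pos: [0.4341, -0.3228, 0.2372]
ee_rot: [2.853, 0.235, 2.048]
force: [-0.2, 1.2, -0.6]
width: 0.0875
gripper_force: 0.0
```

Run:
```python
from fk import *
st();w=arm.grab_frame("wrist");a=arm.grab_frame("scene");b=arm.grab_frame("side")
r=lambda i:cv2.resize(i,(400,300),interpolation=cv2.INTER_AREA)
z=cv2.resize(b[200:350,200:400],(400,300),interpolation=3)
cv2.imwrite("pics/end.png",np.vstack([np.hstack([r(w),r(a)]),np.hstack([r(b),z])]))
```

```text
{'t': 16.95, 'q': [-0.3084, -0.0307, -0.5244, -0.0669, -0.7104, -2.2795], 'eef_pos': [0.4341, -0.3228, 0.2372], 'ee_rot': [2.8527, 0.2349, 2.0476], 'force': [-0.1663, 1.1729, -0.6087], 'width': 0.0875, 'gripper_force': 0.0}
```

View pics/end.png

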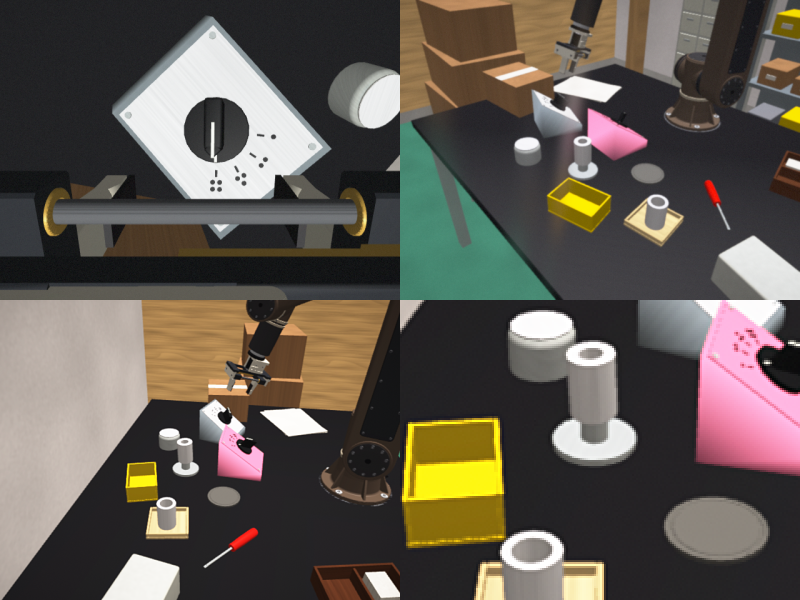

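The pointer (213,140) is at the four-dot mark (215,184). The sleeve stands on the step, and everything else is undisturbed.

```bash
python3 -c "
from station import arm
print(arm.job_done())"
```

```text
the job is handed in; nothing more can be done
None
```

The sleeve on the round pad was the narrow one: it stopped on the gauge pin's step and was left standing there. The grey console's knob is clicked in at four dots, nothing else was disturbed, and the job was handed in at about 17 s.

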